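# Change the worm-drive clamp on a blower's capped outlet

## Task

Change the hose clamp on the blue blower's capped outlet: pull the old rusty clamp (already loosened) off the stub and drop it in the grey scrap box, then take the new steel clamp from the wooden rack, slide its band over the black cap fully home against the aluminium collar, and turn its orange key clockwise until it is snug. Let go, and leave the tape, screwdriver and magnet where they are.

Things in the scene. Friction and masses are not known exactly. Their poses are not given: they have to be found in the camera images.
- clamp: New worm-drive clamp, loose, 100 g: steel band 15 mm wide, inside 52.5 mm, outside 59 mm when open. Origin: middle of the band. x: band's axis; +y: towards the worm housing (y 27 to 41, z -8 to 22, x -8 to 8 mm); +z: along the screw to the orange key. Starts standing in the rack, band's axis level, key up, housing resting on the rack's top, lowest 20 mm of band in the slot.
- key_grip (a point): Middle of the new clamp's orange thumb key, at x 0, y 34, z 52 mm of the clamp; the screw's axis runs through it along the clamp's z. Key: flat wing 36 mm wide, 9 mm thick, z 37 to 64 mm, on a bare 8 mm shank. At joint 0 its thickness lies along the clamp's y; it turns with the screw. Good place to hold, carry and turn the clamp.
- clamp_key (a joint): New clamp's key angle, rad, 0 to 3.0, growing clockwise seen from the key's end (about the clamp's -z); starts at 0 to 0.4. Draws the far half of the band in by 2.8 mm/rad. On the cap the play is gone at 2.4, then it stiffens fast; snug is 2.48 to 2.65. Tightening draws the housing 3 mm nearer the stub. Friction 0.12 N m, holds by itself: the clamp can be carried by the key. Several grasps allowed.
- outlet: Capped outlet stub, fixed to the blower. Origin: on the stub's axis, outer face of the 55 mm aluminium stop collar (5 mm thick). z: along the stub outward, 30 degrees above level; x: square to it, up and back over the blower, 30 degrees from vertical; y: level. Cap: plain land 46 mm diameter at z 0 to 18, barb swellings 47 mm at z 18 to 40, then tapering. Band home: its middle at z = 7.5 mm.
- outlet_tip (a point): Domed end of the cap on the stub's axis, z = 56 mm of the outlet, 24 mm across. A lug on the collar (outlet x -17 to -11, y -42 to -32, z -5 to 14 mm) carries the clamp's housing, so that the loose clamp does not swing round when let go: for this the clamp's x goes along the outlet's z and its z (screw) along the outlet's x, housing at the outlet's -y.
- clamp_band: Half of the band opposite the housing, drawn in along the clamp's +y as the key turns. Its frame equals the clamp's, shifted by that draw.
- old_clamp: Old clamp, loose, 90 g, rust-brown with a green key: size, frame and origin as the new one's (clamp), but rigid: nothing on it turns, and it is open (52.5 mm inside). Starts on the capped stub against the collar, its housing resting on the lug, its x along the outlet's z and its z (key) along the outlet's x. It must be drawn 60 mm or more along the stub to come free.
- old_key_grip (a point): Middle of the old clamp's green key, at x 0, y 34, z 52 mm of the old clamp: a flat wing 36 mm wide along its x, 9 mm thick along its y.
- scrap_box: Open grey plastic box, fixed: 125 mm (x) by 115 mm (y), 50 mm high, walls and floor 3 mm, for worn parts. Origin: centre of the underside.
- blower: Blue blower case, fixed: 119 mm long (x), 124 mm wide (y), top at z = 78 mm. Origin: centre of the underside. The outlet leaves a sloping face at -x, midway in y, with 34 mm of bare neck (41 mm diameter) up to the stop collar.
- rack: Beech rack 100 x 100 x 30 mm, fixed. Origin: centre of the underside. Three slots 19 mm wide, 62 mm long (along y), floor at z = 8 mm, at x = -32, 0 and 32 mm. The clamp stands in the middle slot, its x and y opposite to the rack's (housing at the rack's -y), its origin 38 mm above the cart's top.
- tape: Small roll of black tape, 55 mm across, 19 mm high, lying flat; a bystander. Origin: centre of the underside.
- driver: Screwdriver with red handle, 185 mm long, lying on the cart; a bystander. Origin: under its middle.
- magnet: Red and green bar magnet 80 x 22 x 8 mm, lying on the cart; a bystander. Origin: under its middle.

How it is judged:
By the outcome, as a careful person would: the job done as asked, in the order asked, and still so for the second after the job is handed in, with the robot touching nothing.
It also fails if it takes over 58 s, if anything falls off the work surface, if the arm or the gripper's body presses on something with over 40 N, if the wrist force passes 120 N, or if a joint passes its speed limit or range.

## Robot

A 6-joint arm with a two-finger parallel gripper is mounted at the origin on a cart in front of the work surface, level with it; the furniture and walls round the work are solid. World frame = base frame: x ahead of the robot, y to its left, z up, the work surface at z = 0. Lengths are in m, angles in rad, forces in N, time in s.
With the tool pointing down it reaches from about 0.35 to 0.85 m from the base axis. Payload 8.1 kg.
Tool frame: the origin (TCP) lies at the very end of the fingers, on their centre line; the grasp point (between the pads) lies 19 mm behind it; z points along the fingers, y is the line along which they close (so a half turn about z gives the same grasp; the last joint's range is limited). The gripper opens to 93 mm and grips with 3 to 60 N. Pads are 15 mm wide; open, the fingers measure 128 mm over their backs; the gripper's body (75 mm by 188 mm) begins 65 mm behind the grasp point.
Start: joints at [-1.346, 0.13, 1.488, -0, 1.523, -0.085], TCP at [0.183, -0.571, 0.219] pointing down, gripper open.
Joint ranges: [-2.96, 2.96], [-0.89, 2.26], [0.02, 2.5], [-1.34, 4.48], [0, 2.73], [-2.66, 2.66]. Speed limits (rad/s): [2.39, 2.39, 2.79, 3.14, 3.14, 3.14].

## Interface

Orientations are given as a rotation vector (axis times angle).
In Python, from plant import read_state, eyes, workorder gives the robot as it stands. The module is installed in compiled form; this text tells all that it offers.
- The arm moves only by the tool play_rows, never from a script. Its argument "targets" is one flat list of numbers, 4 for each row, row after row: the shift along the tool's x, y, z in cm, then the turn about the tool's z in degrees. In form: [dx, dy, dz, roll, dx, dy, dz, roll, ...]. A call has 1 to 8 rows; each row is the pose to reach, as a shift and turn from the pose commanded when the call began, along the tool's axes at that moment; what a row does not reach only later rows make up. A row lasts 1/12 s, in which the tool goes at most 41.7 mm and 7.16 degrees, less where a joint would pass 70% of its speed; a pose out of reach is approached as far as the arm can. A call with a gripper value outside its range is refused whole. "grip" is the finger opening in cm, from 0 to 9.3, set as the call begins (left out, the last holds). The fingers move at their own pace and stop on an object; "grip_force" is the grip in N (left out, the last holds). Time passes only in rows, so rows that repeat a pose let the fingers close. It gives the time, the measured TCP pose, the force, the opening and the grip force at its end, in the units of the state.
- read_state(): the state, without advancing time (a new reading comes with each control period).
- eyes.read_camera(name): name is "scene" or "top"; returns a dict with "image" (420x560x3 uint8, red, green, blue), "vfov" (degrees; the focal length in pixels is half the picture's height over the tangent of half this angle, whatever the lens; pixels are square), "cx", "cy" (the principal point, pixels), "cam_to_world" (4x4, takes a point from camera to world coordinates). Camera axes: x right, y up, looking along -z (the intrinsics and any distortion apply to the point x, -y, -z); pixel columns grow to the right and rows downward; lengths in m; the calibration is good to about 2 mm. A picture is of the moment at which its call begins. There is no depth.
- workorder.close_job(): hands the job in; it is judged then, once.
The state is a dict: "t": time; "q": joint angles; "dq": joint speeds; "joint_torque": joint torques, N m; "tool_pos": TCP position; "orientation": TCP orientation; "force": force on the tool from outside, world axes, zero at the start; "wrist_torque": the same for the moment, N m; "opening": finger opening in m; "gripper_force": force on a finger pad.
Only numpy, scipy, OpenCV 4.12 (cv2) and the standard library are available. Lean on these libraries where they do the work, as an engineer would, in place of code of your own. Each camera call takes 0.05 s, during which the arm holds its last target. There are 200 camera calls.

## Working session

There is one attempt and no reset: what is moved stays moved. The work goes in short steps, Python scripts to look and compute and a tool call to move; the robot and the scene stay as the last step left them, time stands still between calls to the robot, and variables do not carry over. Pictures are saved under pics/ and viewed, at most 10 in all, crops included, and the job is handed in when it is done.

Besides the shell and the picture viewer there is one more tool, called after "Request:" in YAML: its name, and indented under it one key for each argument. play_rows: Moves the arm, as the interface text tells. Its arguments: {"type":"object","properties":{"targets":{"type":"array"},"grip":{"type":"number"},"grip_force":{"type":"number"}},"required":["targets"]}

```bash
mkdir -p pics; cat > h.py <<'E'
import numpy as np, cv2
from plant import read_state, eyes, workorder
from scipy.spatial.transform import Rotation as R
def cap(n,f):
    c=eyes.read_camera(n); cv2.imwrite(f,cv2.cvtColor(c['image'],cv2.COLOR_RGB2BGR)); return c
E
python3 - <<'E'
from h import *
import pickle
for n in('scene','top'):
    c=cap(n,f'pics/{n}0.png'); print(n,{k:v for k,v in c.items() if k!='image'}); pickle.dump(c,open(n+'0.pkl','wb'))
print(read_state())
E
```

```text
scene {'vfov': 51.22236595997773, 'cx': 287.898955925001, 'cy': 207.51339662568716, 'cam_to_world': array([[-0.46330925,  0.55485113, -0.69100273, -0.06269949],
       [-0.88617175, -0.28422398,  0.36594584,  0.49545209],
       [ 0.00664592,  0.78189319,  0.62337699,  0.62972315],
       [ 0.        ,  0.        ,  0.        ,  1.        ]])}
top {'vfov': 50.46326565308327, 'cx': 277.8976456884337, 'cy': 210.96310965180362, 'cam_to_world': array([[ 0.01348105,  0.98434771, -0.17572093,  0.35724217],
       [-0.99986963,  0.01483261,  0.00638035,  0.15173737],
       [ 0.00888688,  0.17561201,  0.98441934,  0.91699214],
       [ 0.        ,  0.        ,  0.        ,  1.        ]])}
{'t': 0.1, 'q': array([-1.34640778e+00,  1.31075795e-01,  1.48916728e+00,  1.33315362e-05,
        1.52299753e+00, -8.54311210e-02]), 'dq': array([-0.00020911, -0.00250913, -0.00381041, -0.00031965,  0.00112638,
       -0.00258408]), 'joint_torque': array([ 8.98856142e-04, -5.61344039e+01, -4.93094122e+01,  7.70580629e-02,
        2.92105781e-02, -4.94275230e-05]), 'tool_pos': array([ 0.1828264 , -0.57093085,  0.21769993]), 'orientation': array([-3.10234844e+00, -4.84464712e-01,  1.58758307e-04]), 'force': array([ 0.35931777, -0.47832604,  0.66540656]), 'wrist_torque': array([0.09105217, 0.00840436, 0.0275298 ]), 'gripper_force': 0.0, 'opening': 0.09276295369956782}
```

View pics/scene0.png

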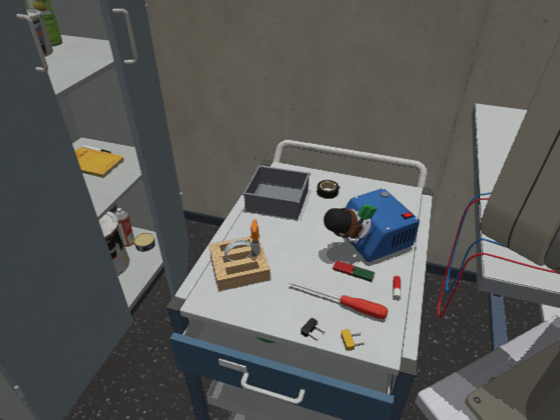

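View pics/top0.png

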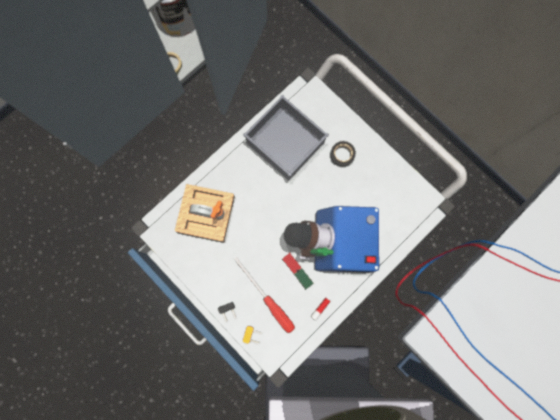

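The scene and top views show: rack with the new clamp (orange key) at top px (206,212), grey box (286,138), blower (347,240) with the stub pointing left, cap at (297,233), tape, magnet, driver. Next: enlarged crops.

```bash
python3 - <<'E'
import cv2
a=cv2.imread('pics/top0.png')[85:285,160:400]; cv2.imwrite('pics/top0c.png',cv2.resize(a,None,fx=3,fy=3,interpolation=cv2.INTER_CUBIC))
a=cv2.imread('pics/scene0.png')[160:300,200:440]; cv2.imwrite('pics/scene0c.png',cv2.resize(a,None,fx=3.3333,fy=3.3333,interpolation=cv2.INTER_CUBIC))
E
```

```text
(no output)
```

View pics/top0c.png

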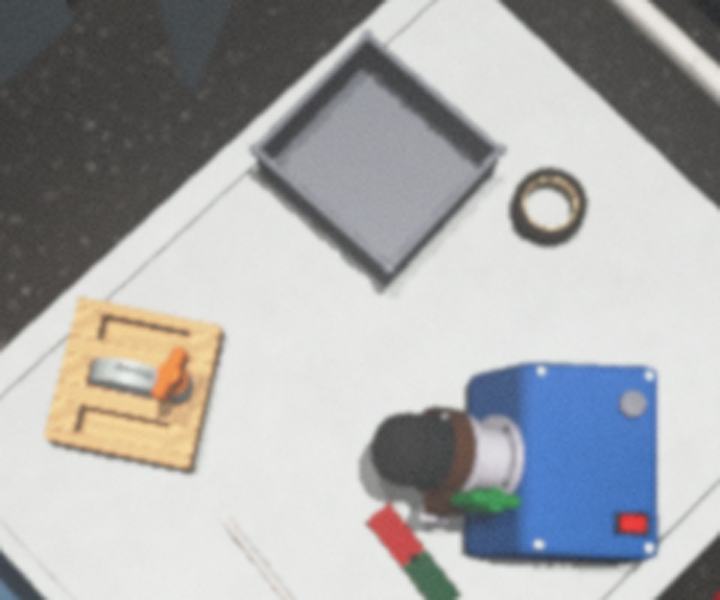

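View pics/scene0c.png

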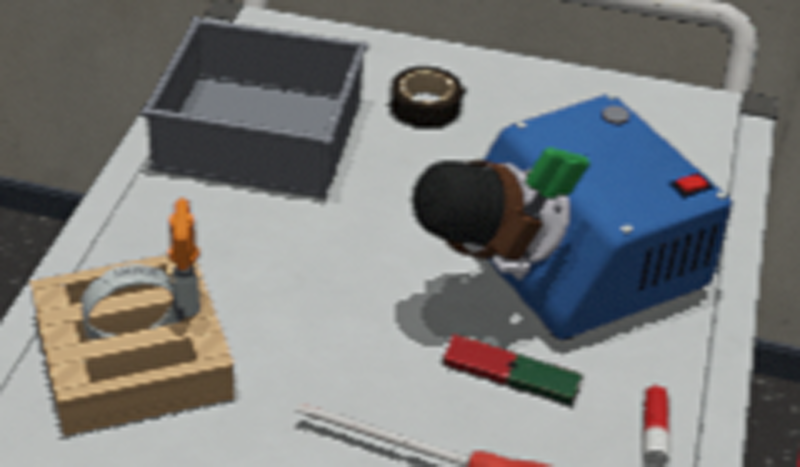

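```bash
cat > fit.py <<'E'
from h import *
import pickle
from scipy.optimize import least_squares
C={n:pickle.load(open(n+'0.pkl','rb')) for n in('scene','top')}
for n in C: C[n].pop('image')
T=lambda u,v:('top',u/3+160-.33,v/3+85-.33)
S=lambda u,v:('scene',u/3.3333+200-.35,v/3.3333+160-.35)
def proj(c,P,k):
    M=np.linalg.inv(c['cam_to_world']); p=M[:3,:3]@P+M[:3,3]; x,y=p[0]/-p[2],-p[1]/-p[2]
    f=210/np.tan(np.radians(c['vfov']/2)); s=1+k*(x*x+y*y)
    return np.array([c['cx']+f*x*s,c['cy']+f*y*s])
mm=1e-3
obs=[]
r=lambda x,y,z:('rack',x*mm,y*mm,z*mm); b=lambda x,y,z:('blower',x*mm,y*mm,z*mm); B=lambda x,y,z:('box',x*mm,y*mm,z*mm); o=lambda x,y,z:('outlet',x*mm,y*mm,z*mm)
obs+=[(T(80,298),r(50,50,30)),(T(222,326),r(50,-50,30)),(T(192,470),r(-50,-50,30)),(T(47,440),r(-50,50,30)),
(S(33,282),r(50,50,30)),(S(60,403),r(-50,50,30)),(S(232,372),r(-50,-50,30)),(T(172,372),r(0,-34,92)),(S(182,235),r(0,-34,90)),
(T(657,368),b(59.5,62,78)),(T(655,556),b(59.5,-62,78)),(S(728,195),b(59.5,-62,78)),(S(605,95),b(59.5,62,78)),(S(563,342),b(-59.5,-62,0)),(S(712,302),b(59.5,-62,0)),
(T(368,35),B(-62.5,57.5,50)),(T(505,150),B(62.5,57.5,50)),(T(253,152),B(-62.5,-57.5,50)),
(S(200,18),B(-62.5,57.5,50)),(S(366,44),B(62.5,57.5,50)),(S(147,110),B(-62.5,-57.5,50)),(S(330,198),B(62.5,-57.5,0)),(S(150,175),B(-62.5,-57.5,0)),
(T(487,500),o(52,-34,7.5)),(S(560,174),o(52,-34,7.5))]
c30,s30=np.cos(np.pi/6),.5
RO=np.array([[s30,0,-c30],[0,-1,0],[c30,0,s30]])  # columns x,y,z of outlet in blower frame
RO=np.column_stack([[s30,0,c30],np.cross([-c30,0,s30],[s30,0,c30]),[-c30,0,s30]])
def frames(p):
    D={}
    for i,n in enumerate(('rack','blower','box')):
        D[n]=(R.from_rotvec([0,0,p[3*i+2]]).as_matrix(),np.array([p[3*i],p[3*i+1],0]))
    Rb,tb=D['blower']; D['outlet']=(Rb@RO,tb+Rb@np.array([p[9],0,p[10]])); return D
def res(p):
    D=frames(p); e=[]
    for (cn,u,v),(n,*X) in obs:
        A,t=D[n]; i=0 if cn=='scene' else 1
        e+=list(proj(C[cn],A@np.array(X)+t,p[11+i])-[u,v])
    return np.r_[e,(p[11:13])/.1]
if __name__=='__main__':
    p0=np.array([.55,.3,0,.5,0,-1.57,.7,.13,-.7,-.08,.09,0,0])
    s=least_squares(res,p0,loss='soft_l1'); p=s.x
    np.set_printoptions(precision=4,suppress=True); print(p)
    e=res(p)[:-2].reshape(-1,2)
    for q,z in zip(obs,e): print(q[0][0],q[1],z.round(1))
    D=frames(p); pickle.dump(D,open('D.pkl','wb'))
    for n,(A,t) in D.items(): print(n,t,A.tolist() if n=='outlet' else '')
E
python3 fit.py
```

```text
[ 0.5111  0.2961 -0.1904  0.4601  0.0138 -1.5952  0.671   0.1325 -2.2977
 -0.0714  0.0669 -0.0762 -0.1128]
top ('rack', 0.05, 0.05, 0.03) [-0.5 -0.4]
top ('rack', 0.05, -0.05, 0.03) [-0.5 -0. ]
top ('rack', -0.05, -0.05, 0.03) [-1.4 -0.2]
top ('rack', -0.05, 0.05, 0.03) [-1.3 -0.3]
scene ('rack', 0.05, 0.05, 0.03) [ 0.3 -0.2]
scene ('rack', -0.05, 0.05, 0.03) [ 0.7 -0.3]
scene ('rack', -0.05, -0.05, 0.03) [ 2.1 -2.1]
top ('rack', 0.0, -0.034, 0.092) [-0.8  1.3]
scene ('rack', 0.0, -0.034, 0.09) [ 1.3 -0.5]
top ('blower', 0.059500000000000004, 0.062, 0.078) [-0.5 -1.8]
top ('blower', 0.059500000000000004, -0.062, 0.078) [0. 0.]
scene ('blower', 0.059500000000000004, -0.062, 0.078) [2.4 1.1]
scene ('blower', 0.059500000000000004, 0.062, 0.078) [ 2.2 -2.1]
scene ('blower', -0.059500000000000004, -0.062, 0.0) [-2.8  3.9]
scene ('blower', 0.059500000000000004, -0.062, 0.0) [-0.2 -2.4]
top ('box', -0.0625, 0.0575, 0.05) [-0.4 -0.1]
top ('box', 0.0625, 0.0575, 0.05) [-1.  0.]
top ('box', -0.0625, -0.0575, 0.05) [ 0.1 -0.7]
scene ('box', -0.0625, 0.0575, 0.05) [-0.3  0.4]
scene ('box', 0.0625, 0.0575, 0.05) [ 0.7 -0. ]
scene ('box', -0.0625, -0.0575, 0.05) [0.4 0.4]
scene ('box', 0.0625, -0.0575, 0.0) [0.1 0.4]
scene ('box', -0.0625, -0.0575, 0.0) [ 0.8 -1.5]
top ('outlet', 0.052000000000000005, -0.034, 0.0075) [-0.3  0.1]
scene ('outlet', 0.052000000000000005, -0.034, 0.0075) [0.4 0. ]
rack [0.5111 0.2961 0.    ] 
blower [0.4601 0.0138 0.    ] 
box [0.671  0.1325 0.    ] 
outlet [0.4619 0.0852 0.0669] [[-0.012225238430580182, 0.9997010424028084, 0.02117473409640848], [-0.4998505212014042, -0.024450476861160364, 0.8657664989106164], [0.8660254037844387, 0.0, 0.5]]
```

The crops show the rack and clamp (key at top-crop px (172,372)), the box rim, and the stub with the old band and green key at (487,500). The fit is fair. Next I'll refine the outlet with the black cap's silhouette and work out the first move.

```bash
cat > cap.py <<'E'
from fit import *
from scipy.optimize import minimize
D=pickle.load(open('D.pkl','rb')); K={'scene':-.0762,'top':-.1128}
A,t0=D['outlet']; win={'top':(275,205,330,265),'scene':(315,195,365,245)}
mask={}
for n,(u0,v0,u1,v1) in win.items():
    im=cv2.imread(f'pics/{n}0.png').astype(int); m=(im.max(2)<72)&(im.max(2)-im.min(2)<22); w=np.zeros(m.shape,np.uint8); w[v0:v1,u0:u1]=m[v0:v1,u0:u1]
    k,l,s,_=cv2.connectedComponentsWithStats(w); mask[n]=(l==1+s[1:,4].argmax()).astype(np.uint8); print(n,mask[n].sum())
a=np.linspace(0,2*np.pi,48)
prof=[(17,23),(20,23.5),(40,23.5),(48,19),(56,12)]
def hull(n,d):
    P=[proj(C[n],A@(np.array([r*np.cos(x),r*np.sin(x),z])*mm)+t0+np.array(d)*mm,K[n]) for z,r in prof for x in a]
    return cv2.convexHull(np.float32(P))
def cost(d):
    c=0
    for n in mask:
        h=np.zeros((420*4,560*4),np.uint8); cv2.fillConvexPoly(h,np.int32(np.round((hull(n,d)+.5)*4)),1)
        M=cv2.resize(mask[n],None,fx=4,fy=4,interpolation=cv2.INTER_NEAREST); c+=(h!=M).sum()/M.sum()
    return c
if __name__=='__main__':
    s=min((minimize(cost,d0,method='Nelder-Mead',options=dict(initial_simplex=np.array(d0)+np.vstack([np.zeros(3),4*np.eye(3)]))) for d0 in ([0,0,0],[0,-3,4])),key=lambda s:s.fun)
    print(cost([0,0,0]),s.x,s.fun,'outlet',t0+s.x*mm)
    o=[]
    for n,(u0,v0,u1,v1) in {'top':(260,190,360,290),'scene':(310,180,410,280)}.items():
        im=cv2.resize(cv2.imread(f'pics/{n}0.png'),None,fx=4,fy=4); cv2.polylines(im,[np.int32((hull(n,s.x)+.5)*4)],True,(0,255,255),1)
        for P,cl in ((o_:=A@(np.array([52-3,-34,7.5])*mm)+t0+s.x*mm,(255,0,255)),):
            cv2.circle(im,tuple(int(q) for q in (proj(C[n],P,K[n])+.5)*4),3,cl,-1)
        o.append(im[v0*4:v1*4,u0*4:u1*4])
    cv2.imwrite('pics/cap.png',np.hstack(o))
E
python3 cap.py
cat >> h.py <<'E'
def to(pos,yhead=None):
    "shift cm in tool axes and roll deg from the present pose to TCP pos, tool y heading deg"
    s=read_state(); A=R.from_rotvec(s['orientation']).as_matrix(); d=A.T@(np.array(pos)-s['tool_pos'])*100
    h=np.degrees(np.arctan2(A[1,1],A[0,1])); r=0 if yhead is None else ((h-yhead+180)%360-180)
    print('t',round(s['t'],2),'d',d.round(2),'roll',round(r,1),'or',round(((r+270)%180)-90,1),'q6',round(np.degrees(s['q'][5]),1),'head',round(h,1),'dist',np.linalg.norm(d).round(1))
E
python3 -c "
from h import *
to([.4275,.0655,.19],-1.4)"
```

```text
top 58
scene 647
9.72865979587486 [-0.49262412 -3.46414546 -2.803339  ] 9.255689388690508 outlet [0.46135947 0.08175156 0.06408236]
t 0.1 d [ 42.71 -53.15   2.86] roll -70.8 or -70.8 q6 -4.9 head -72.2 dist 68.2
```

View pics/cap.png

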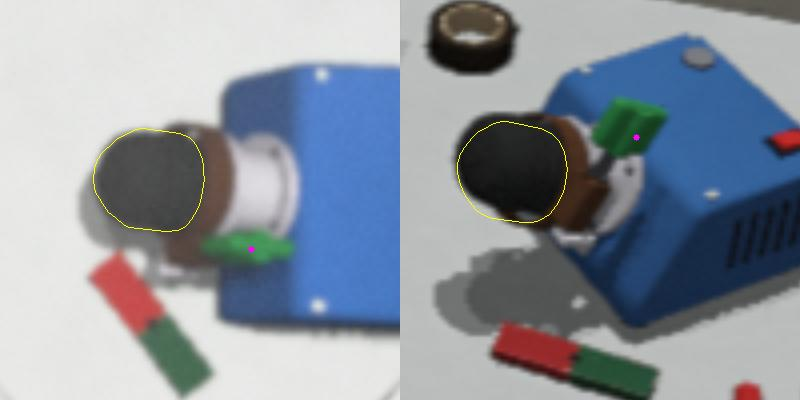

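The overlay shows that the top-camera mask failed because the cap is lighter there. Raising the threshold.

```bash
sed -i "s/im.max(2)<72)/im.max(2)<{'top':105,'scene':72}[n])/" cap.py; python3 cap.py
```

```text
top 729
scene 647
0.6667614112194511 [-2.26450739 -3.4402355   3.85642118] 0.4493441291769759 outlet [0.45958759 0.08177547 0.07074212]
```

View pics/cap.png

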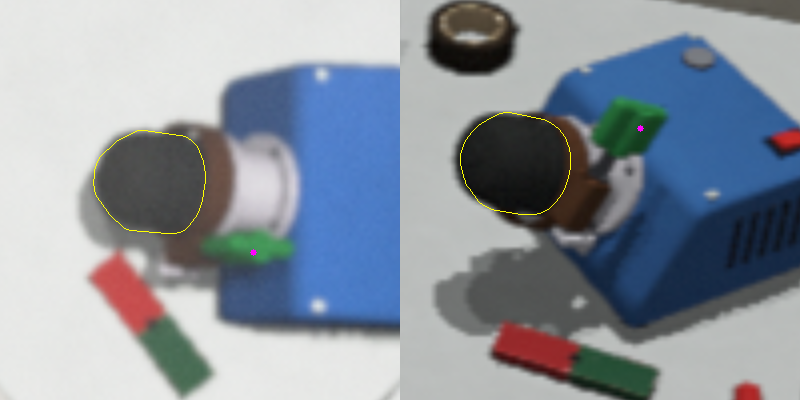

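Request:
play_rows:
  targets: [42.7,-53.2,1,-70,42.7,-53.2,1,-70,42.7,-53.2,1,-70,42.7,-53.2,1,-70,42.7,-53.2,1,-70,42.7,-53.2,1,-70,42.7,-53.2,1,-70,42.7,-53.2,1,-70]
  grip: 4.5

```text
t: 0.77
tool_pos: [0.3024, -0.2583, 0.2133]
orientation: [-2.486, -1.92, -0.0]
force: [0.9, 0.5, -0.1]
opening: 0.0464
gripper_force: 0.0
```

The cap silhouette now agrees in both views to about 1 px. Outlet origin ≈ (0.461, 0.083, 0.070), old key ≈ (0.427, 0.066, 0.116). Continuing above the key.

Request:
play_rows:
  targets: [8.3,-33.9,1.0,-10,8.3,-33.9,1.0,-13.5,8.3,-33.9,1.0,-13.5,8.3,-33.9,1.0,-13.5,8.3,-33.9,1.0,-13.5,8.3,-33.9,1.0,-13.5,8.3,-33.9,1.0,-13.5,8.3,-33.9,1.0,-13.5]

```text
t: 1.43
tool_pos: [0.1226, -0.2264, 0.2143]
orientation: [-2.221, -2.166, -0.017]
force: [0.8, -1.0, -0.2]
opening: 0.0448
gripper_force: 0.0
```

```bash
python3 -c "
from h import *
print(read_state()['tool_pos'],read_state()['orientation'])
to([.427,.066,.097],-1.4)"
```

```text
[ 0.12263993 -0.22637748  0.21428127] [-2.22139809 -2.16582614 -0.01734135]
t 1.43 d [29.58 29.93 12.18] roll -0.0 or -0.0 q6 -71.0 head -1.4 dist 43.8
```

Request:
play_rows:
  targets: [29.5,29.9,2,0,29.5,29.9,2,0,29.5,29.9,2,0,29.5,29.9,2,0,29.5,29.9,2,0,29.5,29.9,2,0,29.5,29.9,2,0,29.5,29.9,2,0]

```text
t: 2.1
tool_pos: [0.3565, -0.0092, 0.2027]
orientation: [-2.222, -2.167, -0.017]
force: [0.5, -1.2, 0.2]
opening: 0.0452
gripper_force: 0.0
```

```bash
python3 -c "
from h import *
print(read_state()['tool_pos'],read_state()['orientation'])
to([.427,.066,.160],-1.4)"
```

```text
[ 0.35654743 -0.00916443  0.20273273] [-2.2216592  -2.16748468 -0.0172515 ]
t 2.1 d [7.54 6.94 4.4 ] roll 0.0 or 0.0 q6 -10.1 head -1.4 dist 11.2
```

Request:
play_rows:
  targets: [7.5,6.9,4.4,0,7.5,6.9,4.4,0,7.5,6.9,4.4,0,7.5,6.9,4.4,0,7.5,6.9,4.4,0,7.5,6.9,4.4,0]

```text
t: 2.6
tool_pos: [0.425, 0.063, 0.16]
orientation: [-2.221, -2.166, -0.015]
force: [0.7, -0.0, -0.2]
opening: 0.0451
gripper_force: 0.0
```

```bash
python3 -c "
from h import *
print(read_state()['tool_pos'],read_state()['orientation'])
to([.427,.066,.097],-1.4)
o=[cv2.resize(cv2.imread(f'pics/{n}1.png')[v:v+100,u:u+100],None,fx=4,fy=4) for n,u,v in(('top',260,190),('scene',310,150)) if cap(n,f'pics/{n}1.png')]
cv2.imwrite('pics/g1.png',np.hstack(o))"
```

```text
[0.42498506 0.06304184 0.16001282] [-2.22091052 -2.1664175  -0.01496651]
t 2.6 d [0.09 0.33 6.3 ] roll -0.0 or -0.0 q6 1.0 head -1.4 dist 6.3
```

View pics/g1.png

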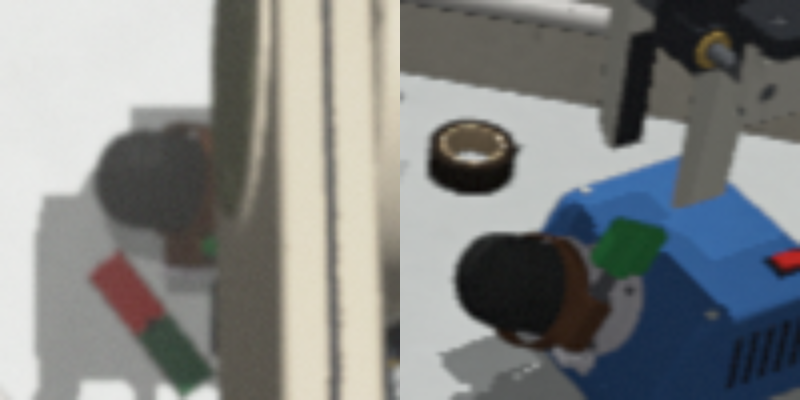

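The fingers straddle the green key (about px (630,245) in the right half) with the gap lined up. Descending and gripping.

Request:
play_rows:
  targets: [0,0.2,6.2,0,0,0.2,6.2,0,0,0.2,6.2,0,0,0.2,6.2,0]

```text
t: 3.03
tool_pos: [0.4255, 0.0647, 0.0983]
orientation: [-2.223, -2.164, -0.015]
force: [0.9, 0.7, 1.1]
opening: 0.045
gripper_force: 0.0
```

Request:
play_rows:
  targets: [0,0,0,0,0,0,0,0,0,0,0,0,0,0,0,0,0,0,0,0]
  grip: 0
  grip_force: 40

```text
t: 3.45
tool_pos: [0.427, 0.0654, 0.0991]
orientation: [-2.223, -2.167, -0.018]
force: [-0.3, 0.3, -0.3]
opening: 0.0163
gripper_force: 0.0
```

```bash
python3 -c "
from h import *
s=read_state();print({k:s[k] for k in('t','tool_pos','force','wrist_torque','opening','gripper_force','orientation')})
A=R.from_rotvec(s['orientation']).as_matrix();print(A.T@np.array([.021,.866,.5])*7.5)"
```

```text
{'t': 3.45, 'tool_pos': array([0.42695725, 0.06543268, 0.09905775]), 'force': array([-0.29536002,  0.34278302, -0.27335342]), 'wrist_torque': array([-0.05853146, -0.07086088, -0.0164483 ]), 'opening': 0.01630456072657378, 'gripper_force': 0.0, 'orientation': array([-2.22253563, -2.16701274, -0.01834711])}
[ 6.62265991 -0.07423737 -3.52238495]
```

Request:
play_rows:
  targets: [0,0,0,0,0,0,0,0,0,0,0,0]

```text
t: 3.7
tool_pos: [0.4267, 0.0654, 0.0986]
orientation: [-2.222, -2.167, -0.017]
force: [-0.9, -0.5, 1.8]
opening: 0.0085
gripper_force: 40.0
```

Request:
play_rows:
  targets: [-0.1,0,-0.15,0,0.8,0,-0.6,0,1.6,0,-1.05,0,2.5,0,-1.5,0,3.4,0,-2,0,4.3,0,-2.45,0,5.2,0,-2.9,0,6.2,0,-3.5,0]

```text
t: 4.37
tool_pos: [0.4284, 0.1272, 0.1357]
orientation: [-2.221, -2.166, -0.016]
force: [-0.7, 0.1, -0.3]
opening: 0.0088
gripper_force: 40.0
```

Request:
play_rows:
  targets: [0.9,0,-0.5,0,2,0,-1.5,0,3,0,-3,0,3,0,-3,0]

```text
t: 4.7
tool_pos: [0.4317, 0.1573, 0.1699]
orientation: [-2.222, -2.169, -0.024]
force: [1.3, 0.5, 0.4]
opening: 0.0086
gripper_force: 40.0
```

```bash
python3 -c "
from h import *
s=read_state();print({k:s[k] for k in('t','tool_pos','force','wrist_torque','opening','gripper_force','orientation')})
o=[cv2.resize(cv2.imread(f'pics/{n}2.png')[v:v+100,u:u+100],None,fx=4,fy=4) for n,u,v in(('top',240,190),('scene',300,150)) if cap(n,f'pics/{n}2.png')]
cv2.imwrite('pics/g2.png',np.hstack(o))"
```

```text
{'t': 4.7, 'tool_pos': array([0.43165938, 0.15728087, 0.16990487]), 'force': array([1.32057112, 0.53232942, 0.44454725]), 'wrist_torque': array([-0.108095  , -0.16450621,  0.01223841]), 'opening': 0.008641251916617824, 'gripper_force': 39.999573826789856, 'orientation': array([-2.22170256, -2.16914435, -0.02359098])}
```

View pics/g2.png

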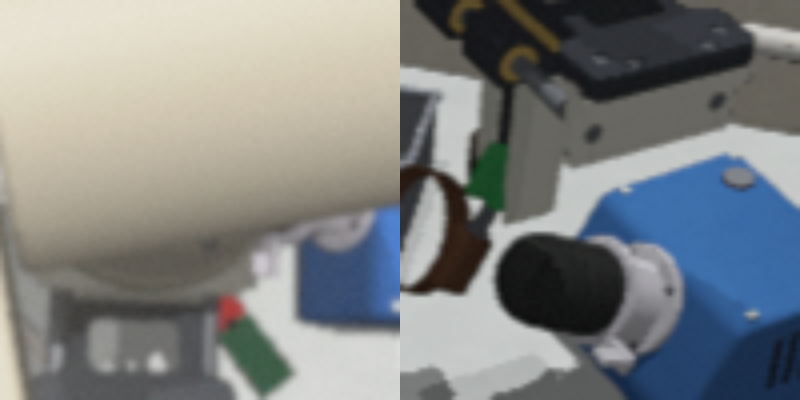

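The old clamp is clear of the stub and still held at its tilt. Carrying it to the box.

```bash
python3 -c "
from h import *
to([.639,.138,.17],-41.6)"
```

```text
t 4.8 d [-1.24 20.87 -0.72] roll 40.2 or 40.2 q6 12.8 head -1.4 dist 20.9
```

Request:
play_rows:
  targets: [-1.2,20.9,-0.5,40,-1.2,20.9,-0.5,40,-1.2,20.9,-0.5,40,-1.2,20.9,-0.5,40,-1.2,20.9,-0.5,40,-1.2,20.9,-0.5,40,-1.2,20.9,-0.5,40,-1.2,20.9,-0.5,40]

```text
t: 5.47
tool_pos: [0.6377, 0.1371, 0.1648]
orientation: [-2.825, -1.277, 0.009]
force: [0.1, -0.6, -1.2]
opening: 0.0089
gripper_force: 40.0
```

```bash
python3 -c "
from h import *
print(read_state()['tool_pos']);to([.639,.138,.086],-41.6)"
```

```text
[0.6377424  0.13706327 0.16477623]
t 5.47 d [0.06 0.35 7.87] roll 0.3 or 0.3 q6 47.5 head -41.3 dist 7.9
```

Request:
play_rows:
  targets: [0.1,0.1,3,0,0.1,0.1,6,0,0.1,0.1,7.8,0,0.1,0.1,7.8,0,0.1,0.1,7.8,0]

```text
t: 5.88
tool_pos: [0.6368, 0.1406, 0.0888]
orientation: [-2.826, -1.278, 0.007]
force: [0.7, 0.0, -0.1]
opening: 0.0086
gripper_force: 40.0
```

Request:
play_rows:
  targets: [0,0,0,0,0,0,0,0,0,0,0,0,0,0,0,0,0,0,-8,0,0,0,-8,0,0,0,-8,0]
  grip: 4.5

```text
t: 6.47
tool_pos: [0.645, 0.1381, 0.1793]
orientation: [-2.831, -1.277, -0.016]
force: [2.4, -0.0, 2.1]
opening: 0.0445
gripper_force: 0.0
```

```bash
python3 - <<'E'
from h import *
import pickle
s=read_state();print(s['t'],s['tool_pos'],s['opening'],s['orientation'])
D=pickle.load(open('D.pkl','rb')); A,t=D['rack']; k=A@[0,-.034,.09]+t; print(k)
to(k+[0,0,.06-.019],79.1)
E
```

```text
6.4667 [0.6449831  0.13806882 0.17931168] 0.04446497299636615 [-2.83122272 -1.27728433 -0.01617879]
[0.50463126 0.26266676 0.09      ]
t 6.47 d [ -0.07 -18.62   5.36] roll -120.5 or 59.5 q6 47.6 head -41.4 dist 19.4
```

Request:
play_rows:
  targets: [0,-18.6,0,-120,0,-18.6,0,-120,0,-18.6,0,-120,0,-18.6,0,-120,0,-18.6,0,-120,0,-18.6,0,-120,0,-18.6,0,-120,0,-18.6,0,-120]

```text
t: 7.13
tool_pos: [0.5008, 0.2615, 0.1767]
orientation: [-1.863, -2.485, -0.028]
force: [-0.5, 0.2, -0.4]
opening: 0.0449
gripper_force: 0.0
```

```bash
python3 - <<'E'
from fit import *
K={'scene':-.0762,'top':-.1128}; ob={}
for n in K:
    im=cv2.imread(f'pics/{n}0.png').astype(int); m=((im[...,2]>150)&(im[...,2]-im[...,0]>90)&(im[...,1]-im[...,0]<110)&(im[...,2]-im[...,1]>55)).astype(np.uint8)
    lo,hi={'top':((170,185),(240,245)),'scene':((235,210),(275,270))}[n]; w=np.zeros_like(m); w[lo[1]:hi[1],lo[0]:hi[0]]=m[lo[1]:hi[1],lo[0]:hi[0]]
    v,u=np.nonzero(w); c=np.cov(u,v); ev,V=np.linalg.eigh(c); ob[n]=np.array([u.mean(),v.mean()]); print(n,len(u),ob[n],V[:,1],u.min(),u.max(),v.min(),v.max())
s=least_squares(lambda P:np.r_[[proj(C[n],P,K[n])-ob[n] for n in K]].ravel(),[.505,.263,.09]); print(s.x,s.fun)
st=read_state(); print(st['t'],st['tool_pos']); P=s.x; to([P[0],P[1],.13],79.1)
E
```

```text
scene 59 [254.03389831 226.11864407] [-0.00758982  0.9999712 ] 251 258 220 236
top 111 [216.51351351 208.97297297] [-0.43496474  0.90044749] 211 221 201 217
[0.50665849 0.26281662 0.09660573] [ 0.83326488  0.19077679 -0.70706221 -0.49450267]
7.1333 [0.5008053  0.26148291 0.17673143]
t 7.13 d [-0.22  0.63  4.66] roll -62.8 or -62.8 q6 4.3 head 16.3 dist 4.7
```

Request:
play_rows:
  targets: [-0.2,0.5,0,-60,-0.2,0.5,0,-60,-0.2,0.5,0,-60,-0.2,0.5,0,-60,-0.2,0.5,0,-60,-0.2,0.5,0,-60,-0.2,0.5,0,-60,-0.2,0.5,0,-60]

```text
t: 7.8
tool_pos: [0.5066, 0.2603, 0.1764]
orientation: [-0.447, -3.086, -0.051]
force: [-0.4, 0.4, -0.3]
opening: 0.0447
gripper_force: 0.0
```

```bash
python3 - <<'E'
from h import *
s=read_state();print(s['t'],s['tool_pos']); to([.506,.2627,.072],79.1)
E
```

```text
7.8 [0.5066301  0.26032098 0.17636884]
t 7.8 d [-0.15 -0.09 10.44] roll -5.6 or -5.6 q6 -53.3 head 73.5 dist 10.4
```

Request:
play_rows:
  targets: [-0.1,0,3,-5.6,-0.1,0,6.5,-5.6,-0.1,0,10.3,-5.6,-0.1,0,10.3,-5.6,-0.1,0,10.3,-5.6]

```text
t: 8.22
tool_pos: [0.5035, 0.2629, 0.0714]
orientation: [-0.306, -3.1, -0.049]
force: [-0.2, 0.2, 1.0]
opening: 0.0453
gripper_force: 0.0
```

```bash
python3 - <<'E'
from h import *
s=read_state();print(s['t'],s['tool_pos'],s['force'],R.from_rotvec(s['orientation']).as_matrix()[:,2]); to([.506,.2627,.072],79.1)
E
```

```text
8.2167 [0.50353753 0.26290495 0.07139992] [-0.23952398  0.23763023  1.01505632] [-0.02302661  0.03355389 -0.99917161]
t 8.22 d [-0.24  0.03 -0.07] roll -0.4 or -0.4 q6 -58.6 head 78.7 dist 0.3
```

Request:
play_rows:
  targets: [-0.2,0,0,0,-0.2,0,0,0,-0.2,0,0,0,-0.2,0,0,0,-0.2,0,0,0,-0.2,0,0,0,-0.2,0,0,0,-0.2,0,0,0]
  grip: 0
  grip_force: 25

```text
t: 8.88
tool_pos: [0.5074, 0.2629, 0.0735]
orientation: [-0.306, -3.104, -0.051]
force: [-1.9, -2.5, 6.2]
opening: 0.0089
gripper_force: 24.9
```

Request:
play_rows:
  targets: [0,0,0,0,0,0,0,0]

```text
t: 9.05
tool_pos: [0.5074, 0.2629, 0.0735]
orientation: [-0.306, -3.104, -0.051]
force: [-1.2, -2.0, 5.9]
opening: 0.0091
gripper_force: 24.9
```

```bash
python3 - <<'E'
from h import *
s=read_state();print(s['t'],s['tool_pos'],s['force'],s['wrist_torque'],s['opening']); A=R.from_rotvec(s['orientation']).as_matrix()
rx=np.array([np.cos(.1904),-np.sin(.1904),0]); print('rack x in tool',A.T@rx,'up',A.T@[0,0,1])
E
```

```text
9.05 [0.50739972 0.26289447 0.0734639 ] [-1.24383586 -2.04067763  5.92303991] [-0.49812789  0.27036735 -0.12964839] 0.009056934062701527
rack x in tool [-0.99967323  0.00664721 -0.02468312] up [ 0.02487491  0.03050809 -0.99922495]
```

Request:
play_rows:
  targets: [0,0,-0.4,0,0,0,-0.4,0,-0.6,0,-0.4,0,-1.2,0,-0.4,0,-1.8,0,-0.4,0,-2.4,0,-0.35,0,-3,0,-0.35,0,-3.3,0,-0.3,0]
  grip_force: 12

```text
t: 9.72
tool_pos: [0.5389, 0.2565, 0.0734]
orientation: [-0.306, -3.1, -0.051]
force: [-5.7, 2.7, -2.1]
opening: 0.0094
gripper_force: 12.0
```

Request:
play_rows:
  targets: [-0.4,0,0,0,-0.8,0,0,0,-1.1,0,0,0,-1.2,0,0,0]

```text
t: 10.05
tool_pos: [0.5484, 0.2545, 0.0715]
orientation: [-0.305, -3.096, -0.05]
force: [-8.8, 5.3, -7.2]
opening: 0.0091
gripper_force: 12.0
```

```bash
python3 - <<'E'
from h import *
s=read_state();print(s['t'],s['tool_pos'],s['force'],s['wrist_torque'],s['opening'])
cap('scene','pics/s3.png'); cap('top','pics/t3.png')
a=cv2.imread('pics/s3.png')[180:300,190:330]; b=cv2.imread('pics/t3.png')[110:250,160:280]
o=np.hstack([cv2.resize(a,(420,360)),cv2.resize(b,(309,360))]); cv2.imwrite('pics/g3.png',o)
E
```

```text
10.05 [0.54843566 0.25446998 0.07148281] [-8.83885994  5.27088133 -7.17772328] [ 1.0015956   1.58771866 -0.12444725] 0.009065435935184451
```

View pics/g3.png

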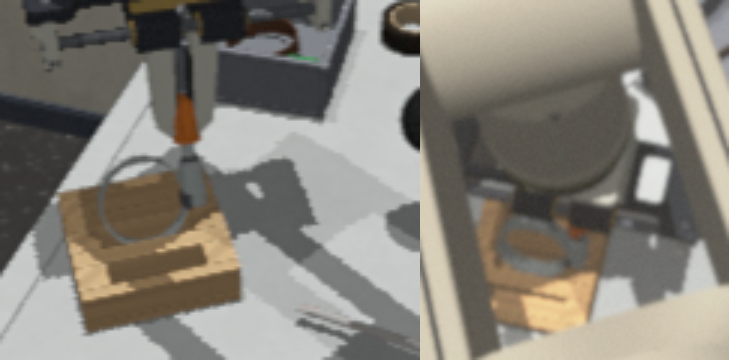

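The picture shows the old clamp lying in the grey box (290,40), and the new band tilted in the rack slot with its key in the fingers. Gripping harder, lifting, and refining the outlet from the unobstructed stub picture.

Request:
play_rows:
  targets: [0,0,0,0,0,0,0,0,0.3,0,-3,0,0.3,0,-6,0,0.3,0,-9,0,0.3,0,-10,0,0.3,0,-10,0]
  grip_force: 40

```text
t: 10.73
tool_pos: [0.5533, 0.2518, 0.1785]
orientation: [-0.307, -3.111, -0.056]
force: [0.3, 0.3, -1.2]
opening: 0.0083
gripper_force: 40.0
```

```bash
cat > cap2.py <<'E'
from fit import *
from scipy.optimize import minimize
D=pickle.load(open('D.pkl','rb')); K={'s':-.0762,'t':-.1128}; A0,t0=D['outlet']
V=[('t','top','pics/top0.png',105,(275,205,330,265),16),('s','scene','pics/scene0.png',72,(315,195,365,245),16),('s','scene','pics/scene2.png',72,(315,195,372,245),0)]
M=[]
for k,n,f,th,(u0,v0,u1,v1),z0 in V:
    im=cv2.imread(f).astype(int); m=(im.max(2)<th)&(im.max(2)-im.min(2)<22); w=np.zeros(m.shape,np.uint8); w[v0:v1,u0:u1]=m[v0:v1,u0:u1]
    _,l,s,_=cv2.connectedComponentsWithStats(w); w=(l==1+s[1:,4].argmax()).astype(np.uint8); M.append((k,n,z0,cv2.resize(w,None,fx=4,fy=4,interpolation=cv2.INTER_NEAREST),w)); print(f,w.sum(),[x.tolist() for x in s[1:]][:0])
a=np.linspace(0,2*np.pi,48)
def hull(k,n,z0,d):
    A=R.from_rotvec([0,0,d[3]/100]).as_matrix()@A0
    P=[proj(C[n],A@(np.array([r*np.cos(x),r*np.sin(x),z])*mm)+t0+np.array(d[:3])*mm,K[k]) for z,r in [(z0,23),(20,23.5),(40,23.5),(48,19.5),(53,16),(56,12)] for x in a]
    return cv2.convexHull(np.float32(P))
def each(d):
    e=[]
    for k,n,z0,m,_ in M:
        h=np.zeros(m.shape,np.uint8); cv2.fillConvexPoly(h,np.int32(np.round((hull(k,n,z0,d)+.5)*4)),1); e.append((h!=m).sum()/m.sum())
    return e
for fixyaw in (1,0):
    f=lambda d:sum(each([*d[:3],0 if fixyaw else d[3]])); d0=np.array([-1.,-2,3,0])
    s=minimize(f,d0,method='Nelder-Mead',options=dict(initial_simplex=d0+np.vstack([np.zeros(4),3*np.eye(4)])))
    print(s.x.round(2),each([*s.x[:3],0 if fixyaw else s.x[3]]),(t0+s.x[:3]*mm).round(4))
E
python3 cap2.py; python3 -c "
from h import *
s=read_state();print(s['t'],s['tool_pos'],s['force'],s['wrist_torque'])"
```

```text
pics/top0.png 729 []
pics/scene0.png 647 []
pics/scene2.png 642 []
[-0.9  -2.6   3.77  1.33] [np.float64(0.28266460905349794), np.float64(0.17648763523956723), np.float64(0.12470794392523364)] [0.461  0.0826 0.0707]
[-1.09 -2.76  4.13  1.24] [np.float64(0.26371742112482854), np.float64(0.1848918083462133), np.float64(0.13230140186915887)] [0.4608 0.0825 0.071 ]
10.7333 [0.55331664 0.25175365 0.17852863] [ 0.31577524  0.32536744 -1.17563498] [-0.03055579 -0.20643773  0.03895383]
```

```bash
python3 -c "
from h import *
to([.428,.141,.17],-1)"
```

```text
t 10.73 d [ 10.11 -13.34   0.59] roll 79.7 or 79.7 q6 -60.7 head 78.7 dist 16.7
```

Request:
play_rows:
  targets: [10.1,-13.3,0.3,79.5,10.1,-13.3,0.3,79.5,10.1,-13.3,0.3,79.5,10.1,-13.3,0.3,79.5,10.1,-13.3,0.3,79.5,10.1,-13.3,0.3,79.5,10.1,-13.3,0.3,79.5,10.1,-13.3,0.3,79.5]

```text
t: 11.4
tool_pos: [0.4243, 0.1401, 0.1678]
orientation: [-1.757, -2.559, -0.026]
force: [-1.1, 0.4, -1.3]
opening: 0.0085
gripper_force: 40.0
```

```bash
python3 -c "
from h import *
print(read_state()['tool_pos']);to([.428,.141,.148],-1)"
```

```text
[0.42426379 0.14010686 0.16779221]
t 11.4 d [-0.13  0.4   1.97] roll 22.1 or 22.1 q6 -11.4 head 21.1 dist 2.0
```

Request:
play_rows:
  targets: [-0.1,0.4,1,22.1,-0.1,0.4,2,22.1,-0.1,0.4,2,22.1,-0.1,0.4,2,22.1,-0.1,0.4,2,22.1,-0.1,0.4,2,22.1]

```text
t: 11.9
tool_pos: [0.4286, 0.1418, 0.1491]
orientation: [-2.202, -2.186, -0.016]
force: [0.4, 0.2, -0.6]
opening: 0.009
gripper_force: 40.0
```

```bash
cat > look.py <<'E'
from fit import *
import sys
tag=sys.argv[1]; K={'scene':-.0762,'top':-.1128}
OX,OY,OZ=np.array([-.006,-.5,.866]),np.array([.9999,-.012,0]),np.array([.0105,.866,.5]); O=np.array([.461,.0826,.0707])
s=read_state(); A=R.from_rotvec(s['orientation']).as_matrix(); g=s['tool_pos']-.019*A[:,2]
print('t',s['t'],'tcp',s['tool_pos'].round(4),'F',s['force'].round(1),'toolz',A[:,2].round(3)); d=g-O; print('grip in outlet mm',(np.array([OX@d,OY@d,OZ@d])*1e3).round(1))
to(s['tool_pos'],-1); print('tool axes of ox,oy,oz',[(A.T@v).round(3).tolist() for v in(OX,OY,OZ)])
a=np.linspace(0,2*np.pi,60); o=[]
for n,(u,v,w,h) in {'scene':(290,150,130,130),'top':(240,170,130,130)}.items():
    cap(n,f'pics/{n}{tag}.png'); im=cv2.resize(cv2.imread(f'pics/{n}{tag}.png'),None,fx=3,fy=3)
    c=g-.0545*OX+.034*OY+.002*OZ
    for z in(-.0075,.0075):
        P=np.array([proj(C[n],c+.0262*(np.cos(x)*OX+np.sin(x)*OY)+z*OZ,K[n]) for x in a]); cv2.polylines(im,[np.int32((P+.5)*3)],True,(0,255,255) if z>0 else (255,0,255),1)
    for z,r in((0,.0275),(.04,.0235),(.056,.012)):
        P=np.array([proj(C[n],O+r*(np.cos(x)*OX+np.sin(x)*OY)+z*OZ,K[n]) for x in a]); cv2.polylines(im,[np.int32((P+.5)*3)],True,(0,255,0),1)
    o.append(im[v*3:(v+h)*3,u*3:(u+w)*3])
cv2.imwrite(f'pics/look{tag}.png',np.hstack(o))
E
python3 look.py 4
```

```text
t 11.9 tcp [0.4286 0.1418 0.1491] F [ 0.4  0.2 -0.6] toolz [-0.02   0.035 -0.999]
grip in outlet mm [ 55.3 -32.7  99. ]
t 11.9 d [0. 0. 0.] roll 0.6 or 0.6 q6 10.1 head -0.4 dist 0.0
tool axes of ox,oy,oz [[-0.47, -0.02, -0.883], [-0.004, 1.0, -0.02], [0.883, -0.006, -0.47]]
```

View pics/look4.png

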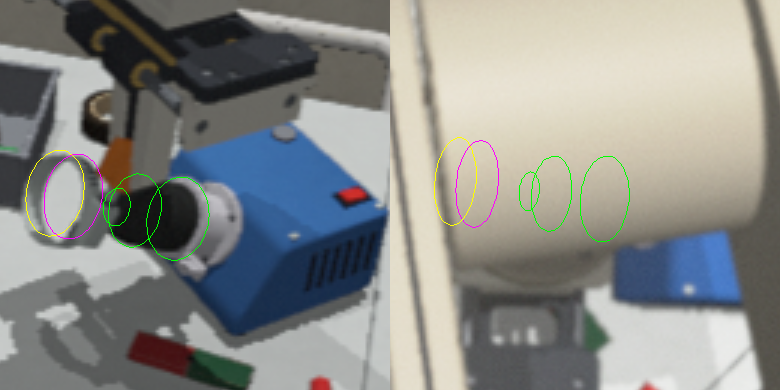

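The overlay agrees: the real band (ring about (65,200) in the left half) matches the predicted tilted ring, and the cap matches the green outline. So the clamp is tilted about 30° and lined up. Sliding it on.

Request:
play_rows:
  targets: [-0.7,-0.13,0.45,0.6,-1.5,-0.13,0.9,0.6,-2.3,-0.13,1.3,0.6,-3.1,-0.13,1.7,0.6,-3.8,-0.13,2.1,0.6,-4.5,-0.13,2.45,0.6,-5.2,-0.13,2.85,0.6,-5.2,-0.13,2.85,0.6]

```text
t: 12.67
tool_pos: [0.4264, 0.0895, 0.1189]
orientation: [-2.22, -2.169, -0.016]
force: [0.7, -1.1, -0.4]
opening: 0.0088
gripper_force: 40.0
```

```bash
python3 look.py 5
```

```text
t 12.6667 tcp [0.4264 0.0895 0.1189] F [ 0.7 -1.1 -0.4] toolz [-0.019  0.034 -0.999]
grip in outlet mm [ 55.3 -34.3  38.7]
t 12.67 d [0. 0. 0.] roll -0.3 or -0.3 q6 4.2 head -1.3 dist 0.0
tool axes of ox,oy,oz [[-0.47, -0.012, -0.882], [0.012, 1.0, -0.019], [0.882, -0.019, -0.47]]
```

Request:
play_rows:
  targets: [-0.5,0.03,0.25,0,-1,0.03,0.55,0,-1.5,0.03,0.85,0,-2.0,0.03,1.1,0,-2.4,0.03,1.35,0,-2.4,0.03,1.35,0]

```text
t: 13.27
tool_pos: [0.426, 0.0665, 0.105]
orientation: [-2.219, -2.17, -0.016]
force: [1.8, -1.8, 0.7]
opening: 0.0086
gripper_force: 40.0
```

```bash
python3 look.py 6
```

```text
t 13.2667 tcp [0.426  0.0665 0.105 ] F [ 1.8 -1.8  0.7] toolz [-0.019  0.034 -0.999]
grip in outlet mm [ 54.7 -34.5  11.8]
t 13.27 d [0. 0. 0.] roll -0.3 or -0.3 q6 1.1 head -1.3 dist 0.0
tool axes of ox,oy,oz [[-0.47, -0.012, -0.882], [0.011, 1.0, -0.019], [0.883, -0.019, -0.47]]
```

Request:
play_rows:
  targets: [-0.27,0,0.14,0,-0.53,0,0.28,0,-0.53,0,0.28,0]

```text
t: 13.62
tool_pos: [0.426, 0.0626, 0.1026]
orientation: [-2.218, -2.17, -0.019]
force: [0.5, 1.2, 4.5]
opening: 0.0085
gripper_force: 40.0
```

Request:
play_rows:
  targets: [-0.18,0,0.09,0,-0.36,0,0.19,0,-0.36,0,0.19,0]

```text
t: 13.87
tool_pos: [0.426, 0.0601, 0.1013]
orientation: [-2.216, -2.17, -0.021]
force: [-1.9, 6.0, 9.8]
opening: 0.009
gripper_force: 40.0
```

```bash
python3 look.py 7
```

```text
t 13.8667 tcp [0.426  0.0601 0.1013] F [-1.9  6.   9.8] toolz [-0.018  0.038 -0.999]
grip in outlet mm [ 54.7 -34.4   4.3]
t 13.87 d [0. 0. 0.] roll -0.2 or -0.2 q6 -0.0 head -1.2 dist 0.0
tool axes of ox,oy,oz [[-0.467, -0.012, -0.884], [0.01, 1.0, -0.019], [0.884, -0.017, -0.467]]
```

Request:
play_rows:
  targets: [0,0,0,0,0,0,0,7,0,0,0,14,0,0,0,21,0,0,0,28,0,0,0,28]
  grip_force: 22

```text
t: 14.47
tool_pos: [0.4235, 0.0598, 0.0998]
orientation: [-2.678, -1.557, 0.003]
force: [-6.6, 3.6, 7.8]
opening: 0.0112
gripper_force: 23.1
```

```bash
cat > st.py <<'E'
from h import *
s=read_state(); A=R.from_rotvec(s['orientation']).as_matrix(); g=s['tool_pos']-.019*A[:,2]; O=np.array([.461,.0826,.0707])
Q=np.array([[-.006,-.5,.866],[.9999,-.012,0],[.0105,.866,.5]]); h=np.degrees(np.arctan2(A[1,1],A[0,1]))
phi=-1.0-h; th=np.degrees(np.arctan2(np.sin(np.radians(phi)),.866*np.cos(np.radians(phi))))
print('t',round(s['t'],2),'grip outl',(Q@(g-O)*1e3).round(1),'F outl',(Q@s['force']).round(1),'T',s['wrist_torque'].round(2),'open',round(s['opening']*1e3,1),'gf',round(s['gripper_force'],1),'head',round(h,1),'q6',round(np.degrees(s['q'][5]),1),'phi',round(phi,1))
print('ox,oy,oz in tool',(Q@A).round(3).tolist())
E
python3 st.py
```

```text
t 14.47 grip outl [ 53.6 -36.8   3.3] F outl [ 5.  -6.7  6.9] T [0.85 1.54 0.44] open 11.2 gf 23.1 head -29.6 q6 28.4 phi 28.6
ox,oy,oz in tool [[-0.42, 0.208, -0.883], [0.485, 0.874, -0.024], [0.768, -0.438, -0.468]]
```

Request:
play_rows:
  targets: [0,0,0,0,0,0,0,0,0,0,0,0]
  grip: 2.2

```text
t: 14.72
tool_pos: [0.4253, 0.0588, 0.0999]
orientation: [-2.675, -1.569, -0.001]
force: [0.9, -0.7, -0.0]
opening: 0.0214
gripper_force: 0.0
```

```bash
python3 st.py; python3 look.py 8 | head -1; python3 - <<'E'
import cv2,numpy as np
im=cv2.imread('pics/scene8.png').astype(int); m=(im[...,2]>110)&(im[...,2]-im[...,0]>70)&(im[...,2]-im[...,1]>40); v,u=np.nonzero(m[150:260,310:420]); print('orange',len(u),u.mean()+310,v.mean()+150)
E
```

```text
t 14.72 grip outl [ 54.2 -35.    2.5] F outl [ 0.3  0.9 -0.6] T [-0.04 -0.08  0.02] open 21.4 gf 0.0 head -29.2 q6 28.0 phi 28.2
ox,oy,oz in tool [[-0.421, 0.209, -0.883], [0.478, 0.878, -0.02], [0.771, -0.43, -0.469]]
t 14.7167 tcp [0.4253 0.0588 0.0999] F [ 0.9 -0.7 -0. ] toolz [-0.02   0.035 -0.999]
orange 122 372.1311475409836 212.94262295081967
```

Request:
play_rows:
  targets: [0.4,-0.1,0,0,0.4,-0.1,0,0]

```text
t: 14.98
tool_pos: [0.4268, 0.0632, 0.1004]
orientation: [-2.676, -1.568, -0.002]
force: [0.4, -0.6, -0.1]
opening: 0.0217
gripper_force: 0.0
```

Request:
play_rows:
  targets: [0,0,0,0,0,0,0,0,0,0,0,0,0,0,0,0]
  grip: 0
  grip_force: 20

```text
t: 15.32
tool_pos: [0.4255, 0.0632, 0.1001]
orientation: [-2.674, -1.568, 0.001]
force: [-4.5, 2.0, 3.5]
opening: 0.0123
gripper_force: 18.7
```

```bash
python3 st.py
```

```text
t 15.32 grip outl [ 52.2 -34.8   6.4] F outl [ 2.1 -4.5  3.4] T [0.54 1.02 0.18] open 12.3 gf 18.7 head -29.2 q6 28.5 phi 28.2
ox,oy,oz in tool [[-0.421, 0.207, -0.883], [0.478, 0.878, -0.022], [0.771, -0.431, -0.469]]
```

Request:
play_rows:
  targets: [0,0,0,7,0,0,0,14,0,0,0,21,0,0,0,28,0,0,0,35,0,0,0,35]

```text
t: 15.82
tool_pos: [0.423, 0.0639, 0.0998]
orientation: [-3.024, -0.68, 0.029]
force: [-15.0, 4.0, 12.5]
opening: 0.0175
gripper_force: 24.4
```

```bash
python3 st.py
```

```text
t 15.82 grip outl [ 51.6 -37.2   6.8] F outl [  8.9 -15.1   9.6] T [1.12 3.29 0.57] open 17.5 gf 24.4 head -64.7 q6 64.0 phi 63.7
ox,oy,oz in tool [[-0.227, 0.41, -0.883], [0.898, 0.438, -0.028], [0.376, -0.8, -0.468]]
```

Request:
play_rows:
  targets: [0,0,0,0,0,0,0,0,0,0,0,0,0,0,-2,0,0,0,-4.5,0,0,0,-4.5,0]
  grip: 3.0

```text
t: 16.32
tool_pos: [0.4305, 0.061, 0.1501]
orientation: [-3.027, -0.691, 0.006]
force: [0.9, -0.5, 0.6]
opening: 0.0299
gripper_force: 0.0
```

```bash
python3 st.py; cat > key.py <<'E'
# orange key position and wing direction from both cameras
from fit import *
import sys
K={'scene':-.0762,'top':-.1128}; O=np.array([.461,.0826,.0707]); Q=np.array([[-.006,-.5,.866],[.9999,-.012,0],[.0105,.866,.5]])
a=eyes.read_camera('scene')['image'][...,::-1]; cv2.imwrite(f'pics/k{sys.argv[1]}.png',a); im=a.astype(int)
m=((im[...,2]>105)&(im[...,2]-im[...,0]>70)&(im[...,2]-im[...,1]>40)); w=np.zeros(m.shape,bool); w[150:260,310:430]=m[150:260,310:430]
v,u=np.nonzero(w); print('orange',len(u),u.mean().round(1),v.mean().round(1),'box',u.min(),u.max(),v.min(),v.max())
def pred(k,th):
    B=np.zeros(w.shape,np.uint8); c,s=np.cos(th),np.sin(th)
    P=[proj(C['scene'],O+Q.T@(np.array([k[0]+h,k[1]-s*x+c*y,k[2]+c*x+s*y])*mm),K['scene']) for h in(-15,12) for x in(-18,18) for y in(-4.5,4.5)]
    cv2.fillConvexPoly(B,np.int32(np.round(cv2.convexHull(np.float32(P)))),1); return B
best=sorted(((pred((x,y,z),np.radians(t))!=w).sum(),t,x,y,z) for t in range(0,180,6) for x in(47,50,53) for y in(-37,-34,-31) for z in (4.5,7.5,10.5))[:8]
for b in best: print(b)
E
python3 key.py a
```

```text
t 16.32 grip outl [ 96.5 -30.   29.6] F outl [ 0.7  0.9 -0.2] T [-0.   -0.03  0.01] open 29.9 gf 0.0 head -64.3 q6 63.5 phi 63.3
ox,oy,oz in tool [[-0.219, 0.416, -0.883], [0.896, 0.445, -0.012], [0.388, -0.793, -0.469]]
orange 271 370.8 212.1 box 357 411 203 220
(np.int64(86), 174, 47, -31, 7.5)
(np.int64(91), 0, 47, -31, 7.5)
(np.int64(91), 78, 47, -31, 10.5)
(np.int64(93), 84, 47, -34, 10.5)
(np.int64(94), 78, 47, -31, 7.5)
(np.int64(95), 168, 47, -34, 10.5)
(np.int64(97), 0, 47, -31, 10.5)
(np.int64(99), 0, 47, -34, 10.5)
```

```bash
sed -i 's/k\[1\]-s\*x+c\*y,k\[2\]+c\*x+s\*y/k[1]+s*x+c*y,k[2]+c*x-s*y/; s/310:430/310:392/g' key.py; sed -i "s/a=eyes.read_camera('scene')\['image'\]\[...,::-1\]; cv2.imwrite(f'pics\/k{sys.argv\[1\]}.png',a)/f=f'pics\/k{sys.argv[1]}.png'; import os; os.path.exists(f) or cap('scene',f); a=cv2.imread(f)/" key.py; python3 key.py a
```

```text
orange 244 366.8 211.9 box 357 377 203 220
(np.int64(59), 6, 47, -31, 7.5)
(np.int64(64), 0, 47, -31, 7.5)
(np.int64(64), 102, 47, -31, 10.5)
(np.int64(66), 96, 47, -34, 10.5)
(np.int64(67), 102, 47, -31, 7.5)
(np.int64(68), 12, 47, -34, 10.5)
(np.int64(70), 0, 47, -31, 10.5)
(np.int64(72), 0, 47, -34, 10.5)
```

```bash
cat >> key.py <<'E'
G=[(t,min(((pred((x,y,z),np.radians(t))!=w).sum(),x,y,z) for x in(46,48,50,52) for y in(-36,-34,-32,-30) for z in (5,7,9,11))) for t in range(0,180,12)]
for t,b in G: print(t,[int(q) for q in b])
cv2.imwrite('pics/m.png',w*255)
r=w[200:224,352:382]; print('\n'.join(''.join('#' if q else '.' for q in l) for l in r))
E
python3 key.py a | tail -40
```

```text
(np.int64(72), 0, 47, -34, 10.5)
0 [64, 46, -30, 7]
12 [63, 46, -32, 9]
24 [79, 46, -30, 7]
36 [80, 46, -30, 7]
48 [84, 46, -32, 9]
60 [83, 46, -32, 9]
72 [85, 46, -30, 7]
84 [76, 46, -30, 7]
96 [56, 46, -30, 7]
108 [74, 46, -30, 9]
120 [105, 48, -32, 11]
132 [142, 48, -36, 11]
144 [162, 46, -30, 7]
156 [120, 46, -32, 5]
168 [85, 46, -32, 5]
..............................
..............................
..............................
...........###................
..........######..............
.........#########............
........###########...........
........#############.........
.......################.......
......##################......
......###################.....
.....#####################....
.....#####################....
......###################.....
........#################.....
..........##############......
.........##############.......
........###############.......
.........#############........
..........####.######.........
............###...##..........
..............................
..............................
..............................[ WARN:0@0.540] global loadsave.cpp:1063 imwrite_ Unsupported depth image for selected encoder is fallbacked to CV_8U.
```

Request:
play_rows:
  targets: [0,0,-4,0,-15,20,-5,-57,-15,20,-5,-57,-15,20,-5,-57,-15,20,-5,-57,-15,20,-5,-57,-15,20,-5,-57,-15,20,-5,-57]

```text
t: 17.03
tool_pos: [0.3816, -0.1783, 0.1868]
orientation: [-2.58, -1.722, -0.006]
force: [0.9, 0.1, 0.3]
opening: 0.0299
gripper_force: 0.0
```

```bash
python3 st.py; cat > key2.py <<'E'
from fit import *
import sys,os
from scipy.optimize import differential_evolution
tag=sys.argv[1]; K={'scene':-.0762,'top':-.1128}; O=np.array([.461,.0826,.0707]); Q=np.array([[-.006,-.5,.866],[.9999,-.012,0],[.0105,.866,.5]]); W={}
for n,(u0,v0,u1,v1) in {'scene':(335,180,392,240),'top':(290,225,360,275)}.items():
    f=f'pics/{n}K{tag}.png'; os.path.exists(f) or cap(n,f); im=cv2.imread(f).astype(int)
    m=(im[...,2]>105)&(im[...,2]-im[...,0]>70)&(im[...,2]-im[...,1]>40); w=np.zeros(m.shape,bool); w[v0:v1,u0:u1]=m[v0:v1,u0:u1]; W[n]=w
    v,u=np.nonzero(w); print(n,len(u),u.mean().round(1),v.mean().round(1),u.min(),u.max(),v.min(),v.max())
    if n=='top': print('\n'.join(''.join('#' if q else '.' for q in l) for l in w[v.min()-1:v.max()+2,u.min()-1:u.max()+2]))
T={n:cv2.resize(w.astype(np.uint8),None,fx=3,fy=3,interpolation=cv2.INTER_NEAREST)[480:900,780:1240] for n,w in W.items()}
def cost(p):
    x0,y0,z0,t=p; c,s=np.cos(t),np.sin(t); e=0
    X=np.array([[x0+h,y0+s*x+c*y,z0+c*x-s*y] for h in(-15,12) for x in(-18,18) for y in(-4.5,4.5)])*mm@Q+O
    for n in W:
        P=np.float32([proj(C[n],q,K[n]) for q in X]); B=np.zeros(T[n].shape,np.uint8)
        cv2.fillConvexPoly(B,np.int32(np.round((cv2.convexHull(P)+.5)*3-[780,480])),1); e+=(B!=T[n]).sum()/max(T[n].sum(),1)
    return e
for lo,hi in ((-.3,.6),(.6,1.2),(1.2,1.8),(1.8,2.84)):
    s=differential_evolution(cost,[(44,56),(-39,-28),(2,13),(lo,hi)],popsize=8,maxiter=25,seed=1,polish=False); print((lo,hi),s.fun.round(3),s.x.round(2),'deg',np.degrees(s.x[3]).round(1))
E
python3 key2.py b
```

```text
t 17.03 grip outl [ 248.3  -75.8 -159.8] F outl [0.3 0.9 0.2] T [-0.03 -0.1  -0.03] open 29.9 gf 0.0 head -22.5 q6 -10.5 phi 21.5
ox,oy,oz in tool [[-0.442, 0.159, -0.883], [0.373, 0.928, -0.019], [0.816, -0.338, -0.469]]
scene 264 366.6 211.5 357 377 202 220
top 329 311.6 255.9 290 330 243 272
...........................................
..............................###..........
.........................#########.........
.........................##########........
........................############.......
.........................############......
.........................##############....
........................###############....
........................################...
........................################...
........................################...
........................################...
.#......................#################..
.#.......................#################.
.##.......................################.
.###............................##########.
.####...........................##########.
.#####............................#######..
.######....................................
.######....................................
.#######...................................
.########..................................
.#########.................................
.#########.................................
.##########................................
.###########...............................
.##########................................
..########.................................
..######...................................
...####....................................
....###....................................
...........................................
(-0.3, 0.6) 0.798 [ 47.03 -32.1    9.82   0.56] deg 32.3
(0.6, 1.2) 0.784 [ 47.75 -32.45   9.79   0.64] deg 36.9
(1.2, 1.8) 0.894 [ 47.34 -30.82   9.68   1.35] deg 77.6
(1.8, 2.84) 1.046 [ 47.68 -30.83  11.67   1.8 ] deg 103.1
```

```bash
sed -i "s/'top':(290,225,360,275)/'top':(310,225,360,275)/" key2.py; python3 key2.py b | grep deg
```

```text
(-0.3, 0.6) 0.555 [ 47.71 -33.17  10.8    0.59] deg 33.9
(0.6, 1.2) 0.539 [ 47.7  -32.64  10.05   0.64] deg 36.4
(1.2, 1.8) 0.698 [ 47.48 -31.43   9.19   1.2 ] deg 68.9
(1.8, 2.84) 0.944 [ 47.2  -29.84  10.57   1.8 ] deg 103.4
```

```bash
sed -i "s/m=(im\[...,2\]>105)&(im\[...,2\]-im\[...,0\]>70)&(im\[...,2\]-im\[...,1\]>40)/m=(im[...,2]>60)\&(im[...,2]>1.7*im[...,0])\&(im[...,2]>1.3*im[...,1])/; s/x0,y0,z0,t=p/x0,y0,z0,t,Wd,h0,h1=p/; s/(-15,12) for x in(-18,18)/(-h0,h1) for x in(-Wd,Wd)/; s/(lo,hi)\]/(lo,hi),(13,18.5),(10,16),(8,13)]/; s/popsize=8,maxiter=25/popsize=8,maxiter=30/; s/if n=='top'/if 1/" key2.py; python3 key2.py b
```

```text
scene 273 366.5 211.7 357 377 202 220
.......................
......####.............
......#####............
.....########..........
....###########........
....############.......
...###############.....
..#################....
.####################..
.#####################.
.#####################.
.#####################.
..###################..
...##################..
...#################...
...################....
....###############....
....##############.....
.....############......
.......####..###.......
.......................
top 215 321.0 251.5 313 330 243 259
....................
.......##...........
..#########.........
..##########........
.############.......
..############......
..#############.....
.###############....
.###############....
.################...
.################...
.################...
.#################..
..#################.
...################.
........###########.
.........##########.
..........########..
....................
(-0.3, 0.6) 0.402 [ 48.85 -33.05  11.25   0.59  15.63  13.13  11.17] deg 33.9
(0.6, 1.2) 0.358 [ 50.48 -32.82  11.43   0.75  15.81  14.82   9.37] deg 43.0
(1.2, 1.8) 0.458 [ 48.31 -32.86  11.41   1.21  14.77  14.69  11.84] deg 69.2
(1.8, 2.84) 0.758 [ 47.97 -32.43  12.11   1.8   13.12  15.77  11.84] deg 103.2
```

```bash
sed "s/f=f'pics.*im=cv2.imread(f)/f=f'pics\/{n}0.png'; im=cv2.imread(f)/; s/m=(im\[.*im\[...,1\]); w=/m=(im[...,1]>50)\&(im[...,1]>1.4*im[...,2])\&(im[...,1]>1.3*im[...,0]); w=/; s/(310,225,360,275)/(305,235,345,262)/; s/for lo,hi in .*:$/for lo,hi in ((-.15,.15),(.3,.6)):\n/" key2.py > key0.py; sed -n '/^for lo/,$p' key0.py | head -3;  sed -i 's/^for lo,hi in ((-.15,.15),(.3,.6)):$/for lo,hi in ((-.15,.15),(.3,.6)):/' key0.py; python3 key0.py x
```

```text
for lo,hi in ((-.15,.15),(.3,.6)):

    s=differential_evolution(cost,[(44,56),(-39,-28),(2,13),(lo,hi),(13,18.5),(10,16),(8,13)],popsize=8,maxiter=30,seed=1,polish=False); print((lo,hi),s.fun.round(3),s.x.round(2),'deg',np.degrees(s.x[3]).round(1))
scene 177 366.4 211.3 358 375 205 218
....................
......######........
......##########....
.....##############.
....###############.
....###############.
...################.
..################..
.################...
.###############....
.###############....
..#############.....
...############.....
.....#########......
.....#####..........
....................
top 118 321.7 251.3 311 332 248 255
........................
........#########.......
......############......
.#####################..
.######################.
.######################.
....##################..
......############......
..............##........
........................
(-0.15, 0.15) 0.382 [ 4.946e+01 -3.257e+01  1.194e+01 -2.000e-02  1.338e+01  1.296e+01
  9.180e+00] deg -0.9
(0.3, 0.6) 0.697 [ 46.95 -32.17  11.11   0.3   13.04  11.46  11.5 ] deg 17.3
```

```bash
cat > tgt.py <<'E'
from h import *
import sys
x,y,z,h,up=map(float,sys.argv[1:]); s=read_state(); A=R.from_rotvec(s['orientation']).as_matrix()
Q=np.array([[-.006,-.5,.866],[.9999,-.012,0],[.0105,.866,.5]]); P=np.array([.461,.0826,.0707])+np.array([x,y,z])*1e-3@Q+.019*A[:,2]+[0,0,up]
print(P.round(4)); to(P,h)
E
python3 tgt.py 51 -33 10.5 140 .05
```

```text
[0.4274 0.0672 0.1511]
t 17.13 d [24.58 -5.2   4.31] roll -162.7 or 17.3 q6 -10.6 head -22.7 dist 25.5
```

Request:
play_rows:
  targets: [24.6,-5.2,0,-57,24.6,-5.2,0,-57,24.6,-5.2,0,-57,24.6,-5.2,0,-57,24.6,-5.2,0,-57,24.6,-5.2,0,-57,24.6,-5.2,0,-57,24.6,-5.2,0,-57]

```text
t: 17.8
tool_pos: [0.4296, 0.0735, 0.1946]
orientation: [-1.441, -2.753, -0.035]
force: [-0.2, -0.6, 0.4]
opening: 0.0301
gripper_force: 0.0
```

Request:
play_rows:
  targets: [0,0,0,-57,0,0,0,-57,0,0,0,-57,0,0,0,-57,0,0,0,-57,0,0,0,-57,0,0,0,-57,0,0,0,-57]

```text
t: 18.47
tool_pos: [0.4297, 0.0706, 0.1944]
orientation: [0.039, -3.121, -0.055]
force: [0.2, -0.5, 0.0]
opening: 0.0297
gripper_force: 0.0
```

```bash
python3 tgt.py 51 -33 10.5 140 .0
```

```text
[0.4274 0.0673 0.1011]
t 18.47 d [ 0.05 -0.66  9.32] roll -48.6 or -48.6 q6 -90.8 head 91.4 dist 9.3
```

Request:
play_rows:
  targets: [0,-0.6,1,-48.6,0,-0.6,2,-48.6,0,-0.6,3,-48.6,0,-0.6,4,-48.6,0,-0.6,4,-48.6,0,-0.6,4,-48.6,0,-0.6,4,-48.6,0,-0.6,4,-48.6]

```text
t: 19.13
tool_pos: [0.4289, 0.0659, 0.1543]
orientation: [1.325, -2.844, -0.063]
force: [-0.5, -0.3, -0.5]
opening: 0.0301
gripper_force: 0.0
```

```bash
python3 tgt.py 51 -33 10.5 140 .0
```

```text
[0.4274 0.0673 0.1011]
t 19.13 d [ 0.07 -0.    5.32] roll -0.0 or -0.0 q6 -140.0 head 140.0 dist 5.3
```

Request:
play_rows:
  targets: [0.1,0,2.5,0,0.1,0,5.3,0,0.1,0,5.3,0,0.1,0,5.3,0]

```text
t: 19.47
tool_pos: [0.4259, 0.0667, 0.1007]
orientation: [1.314, -2.846, -0.065]
force: [-0.2, -0.4, -0.1]
opening: 0.0299
gripper_force: 0.0
```

Request:
play_rows:
  targets: [0,0,0,0,0,0,0,0,0,0,0,0,0,0,0,0,0,0,0,0]
  grip: 0
  grip_force: 20

```text
t: 19.88
tool_pos: [0.4276, 0.0669, 0.1033]
orientation: [1.32, -2.848, -0.064]
force: [-6.1, 1.4, 5.0]
opening: 0.0154
gripper_force: 19.5
```

```bash
python3 st.py
```

```text
t 19.88 grip outl [ 53.1 -32.8  11.2] F outl [ 3.6 -6.1  3.6] T [0.74 1.14 0.06] open 15.4 gf 19.5 head 139.7 q6 -140.0 phi -140.7
ox,oy,oz in tool [[0.372, -0.285, -0.883], [-0.637, -0.77, -0.02], [-0.675, 0.57, -0.469]]
```

```bash
python3 tgt.py 55.5 -33 10.5 140 .007
```

```text
[0.4274 0.065  0.112 ]
t 19.88 d [ 0.14 -0.07 -0.88] roll -0.3 or -0.3 q6 -140.0 head 139.7 dist 0.9
```

Request:
play_rows:
  targets: [0,0,0,0,0,0,0,0,0.1,0,-1.1,0,0.1,0,-1.1,0]
  grip: 1.9
  grip_force: 60

```text
t: 20.22
tool_pos: [0.4286, 0.065, 0.1155]
orientation: [-1.321, 2.85, 0.06]
force: [0.5, -0.1, 0.5]
opening: 0.0189
gripper_force: 0.0
```

Request:
play_rows:
  targets: [0,0,0,5,0,0,0,10,0,0,0,15,0,0,0,20,0,0,0,25,0,0,0,25]
  grip: 1.5

```text
t: 20.72
tool_pos: [0.427, 0.0652, 0.1138]
orientation: [0.662, -3.058, -0.06]
force: [-5.0, -0.2, 4.1]
opening: 0.0151
gripper_force: 8.3
```

```bash
python3 st.py
```

```text
t 20.72 grip outl [ 63.  -33.4  15.1] F outl [ 3.7 -5.   1.8] T [0.17 0.85 0.17] open 15.1 gf 8.3 head 114.4 q6 -114.8 phi -115.4
ox,oy,oz in tool [[0.215, -0.418, -0.883], [-0.905, -0.424, -0.02], [-0.366, 0.804, -0.469]]
```

Request:
play_rows:
  targets: [0,0,0,6,0,0,0,12,0,0,0,18,0,0,0,24,0,0,0,30,0,0,0,30]

```text
t: 21.22
tool_pos: [0.4275, 0.0659, 0.1144]
orientation: [-0.153, -3.117, -0.055]
force: [-3.6, 2.0, 7.0]
opening: 0.0155
gripper_force: 14.4
```

```bash
python3 st.py
```

```text
t 21.22 grip outl [ 63.2 -32.9  15.9] F outl [ 5.1 -3.6  5.2] T [0.82 0.63 0.12] open 15.5 gf 14.4 head 84.3 q6 -84.7 phi -85.3
ox,oy,oz in tool [[-0.024, -0.468, -0.883], [-0.996, 0.086, -0.019], [0.085, 0.879, -0.468]]
```

Request:
play_rows:
  targets: [0,0,0,6,0,0,0,12,0,0,0,18,0,0,0,24,0,0,0,30,0,0,0,30]

```text
t: 21.72
tool_pos: [0.4284, 0.0654, 0.115]
orientation: [-0.953, -2.965, -0.044]
force: [-1.6, 0.3, 8.1]
opening: 0.0153
gripper_force: 10.3
```

```bash
python3 st.py
```

```text
t 21.72 grip outl [ 63.9 -32.1  15.8] F outl [ 6.9 -1.6  4.3] T [0.24 0.37 0.12] open 15.3 gf 10.3 head 54.3 q6 -54.7 phi -55.3
ox,oy,oz in tool [[-0.257, -0.393, -0.883], [-0.819, 0.573, -0.017], [0.512, 0.719, -0.469]]
```

Request:
play_rows:
  targets: [0,0,0,0,0,0,0,0,0,0,0,5,0,0,0,10,0,0,0,15,0,0,0,15,0,0,0,15]
  grip: 1.25

```text
t: 22.3
tool_pos: [0.4291, 0.0651, 0.1154]
orientation: [-1.323, -2.818, -0.039]
force: [-1.5, -1.5, 8.7]
opening: 0.0134
gripper_force: 17.1
```

```bash
python3 st.py
```

```text
t 22.3 grip outl [ 64.5 -31.4  15.8] F outl [ 8.2 -1.5  3. ] T [-0.01  0.08  0.13] open 13.4 gf 17.1 head 39.7 q6 -40.1 phi -40.7
ox,oy,oz in tool [[-0.349, -0.315, -0.883], [-0.648, 0.762, -0.015], [0.677, 0.567, -0.47]]
```

Request:
play_rows:
  targets: [0,0,0,0,0,0,0,0,0,0,0,0]
  grip: 1.1
  grip_force: 30

```text
t: 22.55
tool_pos: [0.4293, 0.0652, 0.1154]
orientation: [-1.322, -2.819, -0.04]
force: [-0.6, -0.4, 7.7]
opening: 0.0122
gripper_force: 30.2
```

```bash
python3 st.py
```

```text
t 22.55 grip outl [ 64.4 -31.2  15.9] F outl [ 6.9 -0.6  3.5] T [ 0.27 -0.27  0.1 ] open 12.2 gf 30.2 head 39.7 q6 -40.1 phi -40.7
ox,oy,oz in tool [[-0.349, -0.314, -0.883], [-0.648, 0.761, -0.015], [0.677, 0.567, -0.469]]
```

Request:
play_rows:
  targets: [0,0,0,3,0,0,0,5,0,0,0,5]

```text
t: 22.8
tool_pos: [0.4292, 0.0651, 0.1154]
orientation: [-1.446, -2.756, -0.037]
force: [-1.4, -1.5, 8.8]
opening: 0.0124
gripper_force: 26.2
```

```bash
python3 st.py
```

```text
t 22.8 grip outl [ 64.5 -31.3  15.8] F outl [ 8.4 -1.4  3.1] T [0.16 0.03 0.15] open 12.4 gf 26.2 head 34.6 q6 -35.0 phi -35.6
ox,oy,oz in tool [[-0.376, -0.282, -0.883], [-0.578, 0.816, -0.015], [0.725, 0.504, -0.47]]
```

Request:
play_rows:
  targets: [0,0,0,2,0,0,0,3,0,0,0,3]

```text
t: 23.05
tool_pos: [0.4291, 0.065, 0.1155]
orientation: [-1.516, -2.717, -0.036]
force: [-1.9, -1.8, 9.3]
opening: 0.0122
gripper_force: 24.2
```

```bash
python3 st.py
```

```text
t 23.05 grip outl [ 64.5 -31.4  15.7] F outl [ 9.  -1.9  3.1] T [0.01 0.08 0.17] open 12.2 gf 24.2 head 31.7 q6 -32.0 phi -32.7
ox,oy,oz in tool [[-0.39, -0.263, -0.883], [-0.535, 0.845, -0.015], [0.75, 0.466, -0.47]]
```

Request:
play_rows:
  targets: [0,0,0,0,0,0,0,0,0,0,0,0]
  grip: 0.8
  grip_force: 50

```text
t: 23.3
tool_pos: [0.4294, 0.0653, 0.1155]
orientation: [-1.515, -2.718, -0.037]
force: [-0.8, -1.2, 9.0]
opening: 0.0109
gripper_force: 49.5
```

```bash
python3 st.py
```

```text
t 23.3 grip outl [ 64.5 -31.1  16. ] F outl [ 8.4 -0.8  3.4] T [ 0.43 -0.28  0.03] open 10.9 gf 49.5 head 31.7 q6 -32.1 phi -32.7
ox,oy,oz in tool [[-0.389, -0.262, -0.883], [-0.536, 0.844, -0.015], [0.749, 0.468, -0.469]]
```

Request:
play_rows:
  targets: [0,0,0,1.5,0,0,0,3,0,0,0,3]

```text
t: 23.55
tool_pos: [0.4293, 0.0652, 0.1155]
orientation: [-1.587, -2.676, -0.036]
force: [-1.2, -0.6, 8.6]
opening: 0.0106
gripper_force: 48.8
```

```bash
python3 st.py
```

```text
t 23.55 grip outl [ 64.4 -31.2  16. ] F outl [ 7.8 -1.2  3.8] T [ 0.41 -0.14  0.09] open 10.6 gf 48.8 head 28.6 q6 -29.0 phi -29.6
ox,oy,oz in tool [[-0.403, -0.241, -0.883], [-0.49, 0.872, -0.015], [0.773, 0.426, -0.469]]
```

Request:
play_rows:
  targets: [0,0,0,1,0,0,0,2,0,0,0,2]

```text
t: 23.8
tool_pos: [0.4294, 0.0651, 0.1156]
orientation: [-1.633, -2.648, -0.035]
force: [-0.5, -1.2, 9.2]
opening: 0.0104
gripper_force: 49.9
```

```bash
python3 st.py
```

```text
t 23.8 grip outl [ 64.6 -31.1  15.9] F outl [ 8.6 -0.5  3.6] T [ 0.21 -0.22  0.07] open 10.4 gf 49.9 head 26.7 q6 -27.0 phi -27.7
ox,oy,oz in tool [[-0.411, -0.227, -0.883], [-0.459, 0.888, -0.015], [0.787, 0.4, -0.47]]
```

Request:
play_rows:
  targets: [0,0,0,1,0,0,0,2,0,0,0,2]

```text
t: 24.05
tool_pos: [0.4293, 0.065, 0.1156]
orientation: [-1.679, -2.619, -0.034]
force: [-2.5, -1.7, 9.5]
opening: 0.0105
gripper_force: 49.3
```

```bash
python3 st.py
```

```text
t 24.05 grip outl [ 64.6 -31.2  15.8] F outl [ 9.1 -2.5  3.3] T [ 0.2  -0.07  0.1 ] open 10.5 gf 49.3 head 24.7 q6 -25.0 phi -25.7
ox,oy,oz in tool [[-0.419, -0.213, -0.883], [-0.428, 0.904, -0.015], [0.801, 0.372, -0.47]]
```

Request:
play_rows:
  targets: [0,0,0,0,0,0,0,0,0,0,0,0]
  grip: 2.2
  grip_force: 4

```text
t: 24.3
tool_pos: [0.4276, 0.0652, 0.1135]
orientation: [-1.675, -2.617, -0.03]
force: [-0.1, 0.4, -0.7]
opening: 0.0213
gripper_force: 0.0
```

Request:
play_rows:
  targets: [0,0,0,-7,0,0,0,-14,0,0,0,-14,0,0,0,-14,0,0,0,-14,0,0,0,-14]
  grip: 0

```text
t: 24.8
tool_pos: [0.4284, 0.0655, 0.1134]
orientation: [-1.346, -2.805, -0.039]
force: [4.3, 1.7, -2.0]
opening: 0.0148
gripper_force: 3.7
```

Request:
play_rows:
  targets: [0,0,0,6,0,0,0,6,0,0,0,6]

```text
t: 25.05
tool_pos: [0.4281, 0.0657, 0.1134]
orientation: [-1.486, -2.731, -0.036]
force: [4.6, 3.2, -2.0]
opening: 0.0142
gripper_force: 3.7
```

Request:
play_rows:
  targets: [0,0,0,6,0,0,0,6,0,0,0,6]

```text
t: 25.3
tool_pos: [0.4277, 0.0655, 0.1134]
orientation: [-1.623, -2.65, -0.032]
force: [4.0, 3.2, 0.5]
opening: 0.0138
gripper_force: 4.0
```

Request:
play_rows:
  targets: [0,0,0,6,0,0,0,6,0,0,0,6]

```text
t: 25.55
tool_pos: [0.4275, 0.0653, 0.1133]
orientation: [-1.758, -2.561, -0.029]
force: [2.8, 2.7, 1.6]
opening: 0.0149
gripper_force: 4.3
```

Request:
play_rows:
  targets: [0,0,0,6,0,0,0,6,0,0,0,6]

```text
t: 25.8
tool_pos: [0.4274, 0.0653, 0.1133]
orientation: [-1.889, -2.465, -0.025]
force: [2.7, 2.3, 1.9]
opening: 0.0161
gripper_force: 4.8
```

```bash
python3 st.py
```

```text
t 25.8 grip outl [ 62.5 -33.   14.8] F outl [0.5 2.7 3. ] T [ 0.5  -0.57  0.08] open 16.1 gf 4.8 head 15.1 q6 -15.4 phi -16.1
ox,oy,oz in tool [[-0.447, -0.144, -0.883], [-0.271, 0.962, -0.019], [0.852, 0.231, -0.47]]
```

Request:
play_rows:
  targets: [0,0,0,0,0,0,0,0,0,0,0,0,0,0,0,0,0,0,-2.5,0,0,0,-6,0,0,0,-9,0]
  grip: 3.2

```text
t: 26.38
tool_pos: [0.4281, 0.0619, 0.2037]
orientation: [-1.894, -2.459, -0.022]
force: [0.6, 0.4, 0.5]
opening: 0.0321
gripper_force: 0.0
```

```bash
python3 st.py | head -1; python3 -c "
from h import *
to([.36,-.2,.2])"
```

```text
t 26.38 grip outl [142.5 -32.3  57.1] F outl [0.3 0.6 0.6] T [-0.07 -0.13  0.02] open 32.1 gf 0.0 head 14.8 q6 -15.2 phi -15.8
t 26.38 d [-23.58 -13.27  -0.39] roll 0 or 0 q6 -15.2 head 14.8 dist 27.1
```

Request:
play_rows:
  targets: [-23.6,-13.3,0,0,-23.6,-13.3,0,0,-23.6,-13.3,0,0,-23.6,-13.3,0,0,-23.6,-13.3,0,0,-23.6,-13.3,0,0,-23.6,-13.3,0,0,-23.6,-13.3,0,0]

```text
t: 27.05
tool_pos: [0.3587, -0.2034, 0.1948]
orientation: [-1.9, -2.455, -0.022]
force: [-0.1, -0.2, -0.8]
opening: 0.0317
gripper_force: 0.0
```

```bash
python3 st.py|head -1; sed -i 's/for lo,hi in .*:$/for lo,hi in ((1.9,2.3),(2.3,2.45),(2.45,2.6),(2.6,2.75),(2.75,3.1)):/; s/print((lo,hi)/print(sorted([round(cost(np.r_[s.x[:3],q,s.x[4:]]),2) for q in ()]),(lo,hi)/' key2.py; python3 key2.py c
python3 - <<'E'
import cv2,numpy as np
# changes of bystanders: compare first and last scene picture in their areas
for n in('scene','top'):
    a=cv2.imread(f'pics/{n}0.png').astype(int); b=cv2.imread(f'pics/{n}Kc.png').astype(int); d=np.abs(a-b).max(2)>60
    l,s=cv2.connectedComponentsWithStats(d.astype(np.uint8))[0::2]; print(n,[x.tolist() for x in s[1:] if x[4]>25])
E
```

```text
t 27.05 grip outl [ 267.8  -98.5 -177.8] F outl [-0.6 -0.1 -0.5] T [-0.05 -0.09 -0.01] open 31.7 gf 0.0 head 14.5 q6 -52.0 phi -15.5
scene 126 366.2 212.3 359 373 205 220
.................
..........######.
.........#######.
........########.
.......#########.
.......########..
......#########..
.....#########...
.....########....
....########.....
..##########.....
..#########......
.#########.......
.#########.......
...######........
...######........
....#####........
.................
top 169 321.0 251.5 312 332 246 257
.......................
.................##....
.....##.....#########..
...###################.
...##################..
..###################..
..##################...
..################.....
.#################.....
.################......
.###############.......
.###########...........
...#######.............
.......................
[] (1.9, 2.3) 0.62 [ 46.59 -31.49  10.16   2.3   13.16  14.69  12.86] deg 131.7
[] (2.3, 2.45) 0.572 [ 47.8  -32.77  10.61   2.41  13.05  14.43  12.5 ] deg 138.3
[] (2.45, 2.6) 0.438 [ 47.69 -33.59  11.67   2.6   13.31  14.72  12.73] deg 148.9
[] (2.6, 2.75) 0.44 [ 49.89 -33.63  11.84   2.62  13.44  15.3   10.82] deg 149.9
[] (2.75, 3.1) 0.554 [ 47.69 -32.88  10.42   2.75  13.43  15.3   12.58] deg 157.7
scene [[526, 55, 34, 18, 294], [478, 81, 72, 26, 528], [492, 100, 52, 93, 1496], [266, 186, 24, 13, 142], [358, 204, 19, 18, 211], [341, 207, 21, 30, 226], [225, 219, 35, 42, 405], [475, 230, 85, 63, 2410], [491, 293, 12, 13, 76], [523, 304, 37, 65, 1134], [455, 368, 8, 9, 38], [440, 374, 13, 9, 60], [419, 387, 51, 33, 714]]
top [[272, 127, 26, 14, 93], [269, 142, 30, 29, 286], [191, 202, 34, 22, 338], [487, 219, 73, 201, 7255], [301, 220, 32, 39, 466], [348, 361, 11, 9, 49], [269, 400, 15, 20, 265], [291, 400, 25, 12, 167], [360, 403, 16, 3, 28], [384, 402, 13, 3, 35], [326, 405, 107, 15, 1196]]
```

```bash
python3 -c "
from h import *
print(workorder.close_job())"
```

```text
the job is handed in; nothing more can be done
None
```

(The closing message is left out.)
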